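Lay the drained well plate flat in its locked drawer

ROBOT

A 7-joint arm with a two-finger parallel gripper is mounted at the origin on the work surface. World frame = base frame: x ahead of the robot, y to its left, z up, the work surface at z = 0. Lengths are in m, angles in degrees, forces in N, time in s.
With the tool pointing down it reaches from about 0.425 to 0.875 m from the base axis. Payload 4.7 kg.
Tool frame: the origin (TCP) lies at the very end of the fingers, on their centre line; the grasp point (between the pads) lies env.hold_point_z behind it (env.hold_point_z is the distance from the TCP to the grasp point, in m); z points along the fingers, y is the line along which they close (so a half turn about z gives the same grasp; the last joint's range is limited). The gripper opens to 87 mm and grips with 3 to 60 N. Pads are 19 mm wide; open, the fingers measure 117 mm over their backs; the gripper's body (75 mm by 190 mm) begins 51 mm behind the grasp point.
Start: joints at [-63.421, 18.392, -4.016, 83.108, 1.295, 78.541, -3.26], TCP at [0.283, 0.585, 0.223] pointing down, gripper open.
Joint ranges: [-163.93, 163.93], [-17.29, 119.83], [-79.2, 71.16], [3.27, 140.29], [-89.18, 269.18], [5.43, 117.66], [-154.24, 154.24]. Speed limits (degrees/s): [147.25, 147.25, 180, 180, 180, 180, 180].

INTERFACE

Orientations are given as [roll, pitch, yaw] about the fixed x, y, z axes, in that order (R = Rz(yaw) Ry(pitch) Rx(roll)).
In Python, from cell import env gives the robot as it stands.
- The arm moves only by the shell command python3 -m jog 'ROWS' [FORCE]. ROWS is JSON, a list of rows, each an object with "dp": the shift along the tool's x, y, z in cm, a list of three; "twist": the turn about the tool's z in degrees; "fingers": the opening, from 0 (shut) to 1 (fully open). A call has 1 to 8 rows; each row is the pose to reach, as a shift and turn from the pose commanded when the call began, along the tool's axes at that moment; what a row does not reach only later rows make up. A row lasts 1/8 s, in which the tool goes at most 62.5 mm and 10.7 degrees, less where a joint would pass 70% of its speed; a pose out of reach is approached as far as the arm can. A call with a gripper value outside its range is refused whole. The fingers move at their own pace and stop on an object; FORCE is the grip in N (left out, the last holds). Time passes only in rows, so rows that repeat a pose let the fingers close. It gives the time, the measured TCP pose, the force, the opening and the grip force at its end, in the units of the state.
- env.get_obs(): the state, without advancing time (a new reading comes with each control period).
- env.read_camera(name): name is "scene" or "top"; returns a dict with "pixels" (420x560x3 uint8, blue, green, red), "depth" (420x560 float32, m along the optical axis (not along the pixel's ray), 0 where there is no reading), "fx", "fy", "cx", "cy" (pixels), "k1" (the pictures are not rectified: a ray, as slopes to the right and down, at radius r is drawn at 1 + k1 r^2 times it, then the intrinsics apply), "rvec" (rotation vector, rad) and "tvec" (3), from world to camera coordinates, as OpenCV has them. Camera axes: x right, y down, z forward; pixel columns grow to the right and rows downward; lengths in m; the calibration is good to about 2 mm. A picture is of the moment at which its call begins.
- env.sign_off(): hands the job in; it is judged then, once.
The state is a dict: "time_s": time; "qpos": joint angles; "joint_velocities": joint speeds; "effort": joint torques, N m; "tool_pos": TCP position; "tool_rot": TCP orientation; "force": force on the tool from outside, world axes, zero at the start; "wrist_torque": the same for the moment, N m; "grip_width": finger opening in m; "grasp_force": force on a finger pad.
Only numpy, scipy, OpenCV 4.12 (cv2) and the standard library are available. Lean on these libraries where they do the work, as an engineer would, in place of code of your own. Each camera call takes 0.05 s, during which the arm holds its last target. There are 200 camera calls.

TASK

A rinsed well plate was stood on its edge to drain inside the latched sample drawer: release the catch, draw the drawer right out with the plate still standing, then tip the plate over with a light push so that it lies flat in the drawer with its wells facing up (do not grip it or lift it). Then push the drawer fully shut and slide the catch back to lock it. Leave everything else on the bench where it is.

Things in the scene. Friction and masses are not known exactly. Their poses are not given: they have to be found in the camera images.
- unit: White instrument housing fixed to the bench: 180 deep (its x) x 210 wide (its y) x 135 mm high, walls 8 mm, open at the front. Origin: centre of the underside. The front, with the drawer, faces its own -x; place and yaw differ each time, the front looking roughly to the robot's left (world +y).
- drawer (a joint): Black drawer, slides out along the unit's -x. Value in m: 0 shut, 0.17 fully out (stop). About 2 N friction, stays where left. Front panel 12 mm thick (unit x -102 to -90 mm when shut), 210 wide, top 120 mm above the bench; on its top edge at unit y +30 mm a lug 28 mm wide, up to 142 mm, which the catch blocks.
- handle (a point): Middle of the drawer's handle: aluminium bar 12 x 12 mm, 100 mm long along the unit's y, on a 10 mm wide post at each end (80 mm free between). 105 mm above the bench; 44 mm free between bar and panel. At unit x -152, y -25 mm with the drawer shut; moves with it. Axes as the unit's.
- tray (a point): Centre of the upper face of the drawer tray's floor, moving with the drawer; axes as the unit's. Shut: unit x -12.5 mm, y 0; 22 mm above the bench. The tray is 155 (x) x 176 (y) mm inside; side and back walls rise 25 mm above its floor, the front panel 98 mm.
- catch (a joint): Steel sliding catch on the unit's roof, front edge. Value in m: 0 locked (starts within 4 mm), slides along the unit's +y to 0.05 fully released. About 2 N friction, stays where left. Its arm (24 mm wide, top 153 mm above the bench) ends in a tab hanging in front of the drawer's lug: it blocks the drawer until moved about 27 mm.
- catch_grip (a point): Centre of the catch's upright finger grip, a steel fin 24 (unit x) x 12 (unit y) x 32 mm high, 152 to 184 mm above the bench, free on all sides. Moves with the catch; locked it is at unit x -55, y +30 mm. Axes as the unit's.
- plate: White well plate, block 127.8 (its x) x 20 (y) x 85.5 (z) mm, 70 to 120 g, origin at its centre; 24 grey wells on its +y face. Starts loose on a long edge in the tray, z up, axes within 0.1 rad of the unit's, centre 40 to 55 mm to +y of the tray's middle: tip it towards the unit's -y. Falls by itself past a 13 degree lean. Lying right, its y axis points up, centre 10 mm above the floor.
- spare_plate: Bystander: another such well plate, lying flat on the bench (127.8 x 85.5 x 20 mm high), beyond the drawer's +y side. Origin: centre of its underside.
- vial_rack: Bystander: blue vial rack with white caps, 60 x 100 x 36 mm, standing loose on the roof of the unit towards its back. Origin: centre of its underside.
- vial: Bystander: small amber jar with white cap, 28 mm diameter, 60 mm high, on the bench beside the unit, on its +y side. Origin: centre of its underside.
- wrench: Bystander: steel wrench 150 mm long lying on the bench to the left. Origin near its middle.
- beaker: Bystander: glass beaker, 70 mm diameter, 90 mm high, to the left. Origin: centre of its underside.
- amber_bottle: Bystander: amber bottle with white cap, 70 mm diameter, 150 mm high, to the left. Origin: centre of its underside.
- tip_box: Bystander: grey box of pipette tips with clear top, 120 x 85 x 90 mm high, to the right of the unit. Origin: centre of its underside.

How it is judged (in metres and radians):
On the way, in this order (a step that is already met when the one before it is completed fails the run):
1. the catch is slid clear of the lug (more than 28 mm) while the drawer is still shut and the plate stands (value of joint catch above 0.028 m and value of joint drawer below 0.01 m and angle between plate's own z axis and vertical below 0.1 rad), for 0.2 s.
2. the drawer is drawn right out (more than 150 mm) with the plate still standing on its edge (value of joint drawer above 0.15 m and angle between plate's own z axis and vertical below 0.1 rad), for 0.2 s.
3. with the drawer out (more than 120 mm) the plate lies flat on the tray floor, wells up, at rest (angle between plate's own y axis and vertical below 0.08 rad and z of plate in the frame of tray between 0.006 and 0.014 m and x of plate in the frame of tray between -0.03 and 0.03 m and y of plate in the frame of tray between -0.055 and 0.055 m and linear speed of plate below 0.02 m/s and angular speed of plate below 0.2 rad/s and value of joint drawer above 0.12 m), for 0.3 s.
4. the drawer is fully shut (within 4 mm) with the plate flat in it and the catch still released (value of joint drawer below 0.004 m and angle between plate's own y axis and vertical below 0.08 rad and z of plate in the frame of tray between 0.006 and 0.014 m and value of joint catch above 0.025 m), for 0.2 s.
5. the catch is slid back to locked (within 8 mm) (value of joint catch below 0.008 m and value of joint drawer below 0.004 m), for 0.2 s.
At the end, for the whole second after the job is handed in: The drawer is fully shut (within 4 mm), the catch is back at locked (within 8 mm), and the plate lies at rest flat on the tray floor inside the drawer, wells up (within 0.08 rad) (all of step 5 and angle between plate's own y axis and vertical below 0.08 rad and z of plate in the frame of tray between 0.006 and 0.014 m and x of plate in the frame of tray between -0.03 and 0.03 m and y of plate in the frame of tray between -0.055 and 0.055 m and linear speed of plate below 0.02 m/s and angular speed of plate below 0.2 rad/s); the robot touches nothing.
It fails at once if the plate is pushed or squeezed by the gripper or arm with more than 10 N (contact force between any of the fingers, the arm and plate above 10 N).
It fails at once if the plate is lifted (its centre more than 15 mm above its standing height) (z of plate in the frame of tray above 0.058 m).
It fails at once if a bystander is moved more than 30 mm (distance of any of spare_plate, vial_rack, vial, wrench, beaker, amber_bottle, tip_box from where it was at the start of the episode above 0.03 m).
It also fails if it takes over 69 s, if anything falls off the work surface, if the arm or the gripper's body presses on something with over 40 N, if the wrist force passes 120 N, or if a joint passes its speed limit or range.

## Working session

There is one attempt and no reset: what is moved stays moved. The work goes in short steps, Python scripts to look and compute and a shell command to move; the robot and the scene stay as the last step left them, time stands still between calls to the robot, and variables do not carry over. Pictures are saved under pics/ and viewed, at most 10 in all, crops included, and the job is handed in when it is done.

```bash
mkdir -p pics; ls
cat > h.py <<'E'
import numpy as np, cv2
from cell import env
def snap(name,fn=None):
    c=env.read_camera(name)
    if fn: cv2.imwrite('pics/'+fn,c['pixels'])
    return c
def cloud(c):
    h,w=c['depth'].shape
    u,v=np.meshgrid(np.arange(w),np.arange(h))
    K=np.array([[c['fx'],0,c['cx']],[0,c['fy'],c['cy']],[0,0,1.]])
    p=cv2.undistortPoints(np.stack([u,v],-1).reshape(-1,1,2).astype(np.float64),K,np.array([c['k1'],0,0,0,0.])).reshape(h,w,2)
    d=c['depth'][...,None]
    P=np.concatenate([p*d,d],-1)
    R=cv2.Rodrigues(np.array(c['rvec'],float))[0]
    W=(P-np.array(c['tvec'],float).reshape(3))@R
    W[c['depth']==0]=np.nan
    return W
E
python3 - <<'E'
from h import *
a=snap('scene','s0.png');b=snap('top','t0.png')
np.savez('c0.npz',s=cloud(a),t=cloud(b))
print(env.get_obs(), env.hold_point_z)
E
```

```text
pics
{'time_s': 0.1, 'qpos': array([-63.42145149,  18.43500557,  -4.0154083 ,  83.16585631,
         1.29600639,  78.53862981,  -3.26156546]), 'joint_velocities': array([ 0.07590998, -0.10949908,  0.10217264, -0.2173033 ,  0.00293634,
       -0.1133926 , -0.0982991 ]), 'effort': array([ 1.88829739e-05, -4.92571557e+01, -4.05425057e-01, -3.13398135e+01,
       -6.41048932e-02,  3.94559931e-02,  7.42536349e-05]), 'tool_pos': array([0.28244934, 0.58490978, 0.22158667]), 'tool_rot': array([-1.79905789e+02,  6.25045262e-03,  1.54229524e+02]), 'force': array([-0.70655887, -0.03681002, -0.58551992]), 'wrist_torque': array([ 0.03176079, -0.01037848, -0.06918095]), 'grasp_force': 0.0, 'grip_width': 0.08717556140869342} 0.0187
```

View pics/s0.png

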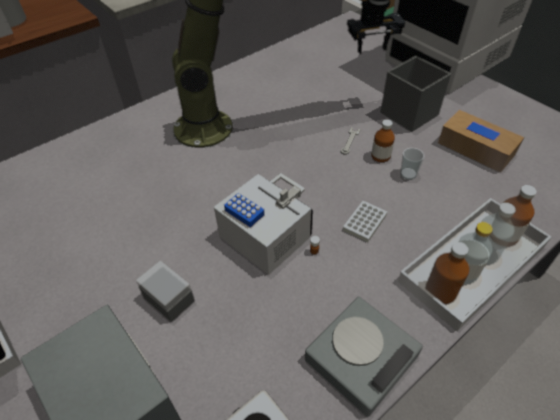

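View pics/t0.png

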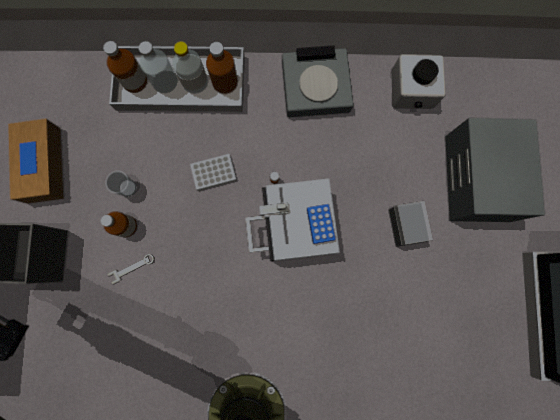

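The scene view shows the unit around (265,220), with its front to the upper right, the spare plate at (366,220) and the vial at (315,245). In the top view the roof spans (268–338, 180–260), the grip is near (283,208) and the handle near (257,235). World x points up in that image and y points left.

Run:
```python
from h import *
W=np.load('c0.npz')['t']
print(W[220,300],W[208,283],W[235,249])
z=W[...,2]; cx=W[220,300]
near=np.hypot(W[...,0]-cx[0],W[...,1]-cx[1])<0.25
m=near&(abs(z-0.135)<0.006)
m=cv2.morphologyEx(m.astype(np.uint8),cv2.MORPH_OPEN,np.ones((3,3)))
r=near&(z>.128)&(z<.185)
P=W[r][:,:2].astype(np.float32)
# roof incl. rack/catch: fit rect to flat roof
n,l,s,c=cv2.connectedComponentsWithStats(m); k=1+np.argmax(s[1:,4]); print(s[1:])
print(cv2.minAreaRect(W[(l==k)][:,:2].astype(np.float32)), W[l==k][:,2].mean())
for lo,hi,t in((.165,.2,'grip'),(.145,.16,'arm'),(.098,.112,'bar')):
    q=near&(z>lo)&(z<hi); n,l,s,c=cv2.connectedComponentsWithStats(q.astype(np.uint8))
    for k in range(1,n):
        if s[k,4]>5: print(t,s[k],W[l==k].mean(0),cv2.minAreaRect(W[l==k][:,:2].astype(np.float32)))
```

```text
[ 0.55762309 -0.14241966  0.13252372] [ 0.58451607 -0.09376103  0.17053293] [5.14963602e-01 1.45961786e-05 1.10743301e-01]
[[ 266  179   74   81 3716]
 [ 334  228    3    3    9]]
((0.5631343722343445, -0.1481873095035553), (0.21078245341777802, 0.18030349910259247), 7.6895527839660645) 0.1349516239942413
grip [277 203   9   7  47] [ 0.58797089 -0.08815993  0.18205806] ((0.588898241519928, -0.08834416419267654), (0.011723967269062996, 0.022740839049220085), 8.786821365356445)
grip [318 207   4   5  15] [ 0.5827242  -0.19203258  0.17041335] ((0.5839587450027466, -0.19226722419261932), (0.008452087640762329, 0.012285510078072548), 86.71266174316406)
grip [324 207   6   4  15] [ 0.58527579 -0.20989381  0.17016582] ((0.5854906439781189, -0.21121563017368317), (0.00817174557596445, 0.01411991287022829), 6.120612144470215)
grip [311 208   6   6  19] [ 0.57946861 -0.17517399  0.16928342] ((0.5809445381164551, -0.17566630244255066), (0.010937361977994442, 0.014905202202498913), 64.02171325683594)
grip [325 213   6  12  30] [ 0.55804858 -0.21417432  0.17007457] ((0.5589882731437683, -0.214730
[... 1995 characters left out ...]
0625)
arm [313 240   3   4   6] [ 0.49605451 -0.17917614  0.15238135] ((0.496067076921463, -0.17869511246681213), (0.009797830134630203, 0.002959412056952715), 42.18193817138672)
bar [246 215  20  12  69] [ 0.55978194 -0.01076826  0.10952921] ((0.5565433502197266, -0.017565160989761353), (0.02661753073334694, 0.05538316071033478), 7.325676441192627)
bar [247 228  14  24  94] [ 0.49699011 -0.00729531  0.10980208] ((0.5027658939361572, -0.012585962191224098), (0.06711456924676895, 0.03136700019240379), 7.75868034362793)
bar [261 247   8   4  17] [ 0.47816481 -0.04440063  0.10987093] ((0.47774508595466614, -0.044614240527153015), (0.008498528972268105, 0.019864385947585106), 0.5551818013191223)
```

The roof measures 0.211 x 0.180 m at z 0.135, which matches the given size. That puts the unit centre at (0.563,-0.148), with unit y along (0.991,0.134). The grip is at (0.587,-0.0885). Next I move above the grip and turn the tool so its y matches unit y and its x matches unit -x.

```bash
python3 -m jog '[{"dp":[0,0,-5],"twist":0,"fingers":1},{"dp":[-12,-10,-5],"twist":10,"fingers":1},{"dp":[-18,-15,-5],"twist":20,"fingers":1},{"dp":[-24,-20,-5],"twist":30,"fingers":1},{"dp":[-30,-25,-5],"twist":40,"fingers":1},{"dp":[-36,-30,-5],"twist":50,"fingers":1},{"dp":[-42,-35,-5],"twist":56.5,"fingers":1},{"dp":[-45,-37.6,-5],"twist":56.5,"fingers":1}]' 20
```

```text
time_s: 1.1
tool_pos: [0.4637, 0.1849, 0.2724]
tool_rot: [180.0, -0.0, 97.7]
force: [0.5, 0.7, -0.2]
grip_width: 0.0867
grasp_force: 0.0
```

```bash
python3 -m jog '[{"dp":[-6,2,0],"twist":0,"fingers":1},{"dp":[-12,4,0],"twist":0,"fingers":1},{"dp":[-18,6,0],"twist":0,"fingers":1},{"dp":[-23,8,0],"twist":0,"fingers":1},{"dp":[-25,8,0],"twist":0,"fingers":1},{"dp":[-25,8,0],"twist":0,"fingers":1}]'
```

```text
time_s: 1.85
tool_pos: [0.5759, -0.0523, 0.2721]
tool_rot: [-179.9, 0.0, 97.5]
force: [-0.1, 0.1, 0.4]
grip_width: 0.0867
grasp_force: 0.0
```

```bash
python3 -m jog '[{"dp":[-3.7,0.6,0],"twist":0,"fingers":1},{"dp":[-3.7,0.6,4],"twist":0,"fingers":1},{"dp":[-3.7,0.6,8],"twist":0,"fingers":1},{"dp":[-3.7,0.6,11],"twist":0,"fingers":1},{"dp":[-3.7,0.6,11],"twist":0,"fingers":0.1},{"dp":[-3.7,0.6,11],"twist":0,"fingers":0.1},{"dp":[-3.7,0.6,11],"twist":0,"fingers":0.1},{"dp":[-3.7,0.6,11],"twist":0,"fingers":0.1}]' 15
```

```text
time_s: 2.85
tool_pos: [0.5878, -0.0859, 0.1638]
tool_rot: [179.9, 0.0, 97.7]
force: [-0.2, -0.1, -1.0]
grip_width: 0.0551
grasp_force: 0.0
```

Still closing. I'll finish the grip, then slide it +43 mm.

```bash
python3 -m jog '[{"dp":[0,0,0],"twist":0,"fingers":0.1},{"dp":[0,0,0],"twist":0,"fingers":0.1},{"dp":[0,0,0],"twist":0,"fingers":0.1},{"dp":[0,0,0],"twist":0,"fingers":0.1},{"dp":[0,0,0],"twist":0,"fingers":0.1},{"dp":[0,0,0],"twist":0,"fingers":0.1}]' 15; python3 -m jog '[{"dp":[0,0.5,0],"twist":0,"fingers":0.1},{"dp":[0,1,0],"twist":0,"fingers":0.1},{"dp":[0,1.8,0],"twist":0,"fingers":0.1},{"dp":[0,2.6,0],"twist":0,"fingers":0.1},{"dp":[0,3.4,0],"twist":0,"fingers":0.1},{"dp":[0,4.2,0],"twist":0,"fingers":0.1},{"dp":[0,4.2,0],"twist":0,"fingers":0.1},{"dp":[0,4.2,0],"twist":0,"fingers":0.1}]'
```

```text
time_s: 3.6
tool_pos: [0.5876, -0.0859, 0.1626]
tool_rot: [179.9, 0.0, 97.7]
force: [2.2, 0.0, -1.3]
grip_width: 0.0118
grasp_force: 15.0
time_s: 4.6
tool_pos: [0.6296, -0.0802, 0.1626]
tool_rot: [179.9, 0.0, 97.7]
force: [2.7, -0.5, -1.3]
grip_width: 0.0116
grasp_force: 15.0
```

```bash
python3 -m jog '[{"dp":[0,0,0],"twist":0,"fingers":0.46},{"dp":[0,0,0],"twist":0,"fingers":0.46},{"dp":[0,0,0],"twist":0,"fingers":0.46},{"dp":[0,0,0],"twist":0,"fingers":0.46},{"dp":[0,0,-5],"twist":0,"fingers":0.46},{"dp":[0,0,-10],"twist":0,"fingers":0.46},{"dp":[0,0,-10],"twist":0,"fingers":0.46}]'
python3 - <<'E'
from h import *
print(env.get_obs()['qpos'])
W=cloud(snap('top','t1.png'));z=W[...,2];near=np.hypot(W[...,0]-.563,W[...,1]+.148)<.25
g=near&(z>.176)&(z<.19);print(W[g].mean(0),g.sum())
E
```

```text
time_s: 5.48
tool_pos: [0.6311, -0.0811, 0.2676]
tool_rot: [179.5, 0.1, 97.7]
force: [-0.1, -0.7, -0.7]
grip_width: 0.0401
grasp_force: 0.0
[-21.55201158  16.83242893  33.52415616  82.94994569  -9.36427476
  82.49424908  19.69699074]
[ 0.5098761  -0.18236034  0.17691846] 1
```

```bash
python3 -m jog '[{"dp":[1.2,-1.2,0],"twist":-10,"fingers":0.46},{"dp":[2.4,-2.4,0],"twist":-20,"fingers":0.46},{"dp":[3.6,-3.6,0],"twist":-30,"fingers":0.46},{"dp":[4.8,-4.8,0],"twist":-40,"fingers":0.46},{"dp":[6,-6,0],"twist":-50,"fingers":0.46},{"dp":[7.2,-7.2,0],"twist":-60,"fingers":0.46},{"dp":[8.4,-8.4,0],"twist":-70,"fingers":0.46},{"dp":[9.4,-10,0],"twist":-80,"fingers":0.46}]'; python3 -m jog '[{"dp":[0,0,0],"twist":-10,"fingers":0.46},{"dp":[0,0,0],"twist":-10,"fingers":0.46},{"dp":[0,0,0],"twist":-10,"fingers":0.46}]'
```

```text
time_s: 6.52
tool_pos: [0.5157, 0.0001, 0.2607]
tool_rot: [-180.0, -0.2, 178.1]
force: [0.1, -0.2, -0.1]
grip_width: 0.0402
grasp_force: 0.0
time_s: 6.9
tool_pos: [0.5167, -0.0006, 0.2617]
tool_rot: [-180.0, -0.1, -172.4]
force: [0.9, -0.3, -0.6]
grip_width: 0.0399
grasp_force: 0.0
```

Run:
```python
from h import *
W=cloud(snap('top','t2.png'));z=W[...,2]
c=np.array([.563,-.148]);a=np.deg2rad(7.7);uy=np.array([np.cos(a),np.sin(a)]);ux=np.array([uy[1],-uy[0]])
X=(W[...,:2]-c)@ux;Y=(W[...,:2]-c)@uy
g=(z>.176)&(z<.19)&(abs(X+.055)<.03)&(abs(Y-.06)<.06);print('grip',X[g].mean(),Y[g].mean(),g.sum())
S=cloud(snap('scene','s2.png'));z=S[...,2]
X=(S[...,:2]-c)@ux;Y=(S[...,:2]-c)@uy
b=(abs(z-.111)<.004)&(X<-.13)&(X>-.18)&(abs(Y+.025)<.08);print('bar',b.sum(),np.percentile(X[b],[5,50,95]),np.percentile(Y[b],[1,50,99]))
```

```text
grip -0.054797945728252 0.07470677830951436 41
bar 132 [-0.15753439 -0.14909221 -0.13316359] [-0.07279144 -0.02068396  0.02646766]
```

The catch is at about 0.045 m and the bar is where expected. Now I descend and grip the handle.

```bash
python3 -m jog '[{"dp":[-0.1,0,5],"twist":0,"fingers":0.46},{"dp":[-0.1,0,10],"twist":0,"fingers":0.46},{"dp":[-0.1,0,14],"twist":0,"fingers":0.46},{"dp":[-0.1,0,17],"twist":0,"fingers":0.46},{"dp":[-0.1,0,17],"twist":0,"fingers":0.46},{"dp":[-0.1,0,17],"twist":0,"fingers":0.05},{"dp":[-0.1,0,17],"twist":0,"fingers":0.05},{"dp":[-0.1,0,17],"twist":0,"fingers":0.05}]' 25;  python3 -m jog '[{"dp":[0,0,0],"twist":0,"fingers":0.05},{"dp":[0,0,0],"twist":0,"fingers":0.05},{"dp":[0,0,0],"twist":0,"fingers":0.05}]'
```

```text
time_s: 8.0
tool_pos: [0.5189, -0.0003, 0.0938]
tool_rot: [180.0, 0.1, -172.3]
force: [0.2, 0.3, 0.8]
grip_width: 0.0175
grasp_force: 0.0
time_s: 8.38
tool_pos: [0.5186, -0.0004, 0.0934]
tool_rot: [180.0, 0.1, -172.3]
force: [0.3, -0.1, 5.0]
grip_width: 0.0117
grasp_force: 25.0
```

```bash
python3 -m jog '[{"dp":[0,0.3,0],"twist":0,"fingers":0.05},{"dp":[0,0.9,0],"twist":0,"fingers":0.05},{"dp":[0,1.8,0],"twist":0,"fingers":0.05},{"dp":[0,2.8,0],"twist":0,"fingers":0.05},{"dp":[0,3.8,0],"twist":0,"fingers":0.05},{"dp":[0,4.8,0],"twist":0,"fingers":0.05},{"dp":[0,5.8,0],"twist":0,"fingers":0.05},{"dp":[0,6.8,0],"twist":0,"fingers":0.05}]'; python3 -m jog '[{"dp":[0,1,0],"twist":0,"fingers":0.05},{"dp":[0,2,0],"twist":0,"fingers":0.05},{"dp":[0,3,0],"twist":0,"fingers":0.05},{"dp":[0,4,0],"twist":0,"fingers":0.05},{"dp":[0,5,0],"twist":0,"fingers":0.05},{"dp":[0,5.8,0],"twist":0,"fingers":0.05},{"dp":[0,6.4,0],"twist":0,"fingers":0.05},{"dp":[0,6.7,0],"twist":0,"fingers":0.05}]'
```

```text
time_s: 9.38
tool_pos: [0.5097, 0.0663, 0.0934]
tool_rot: [-179.9, 0.1, -172.3]
force: [-0.1, -2.9, 5.5]
grip_width: 0.0116
grasp_force: 25.0
time_s: 10.38
tool_pos: [0.5007, 0.1331, 0.0934]
tool_rot: [-180.0, 0.1, -172.3]
force: [0.6, -2.2, 5.1]
grip_width: 0.0118
grasp_force: 25.0
```

Another 30 mm, to about 165 mm out.

```bash
python3 -m jog '[{"dp":[0,0.6,0],"twist":0,"fingers":0.05},{"dp":[0,1.4,0],"twist":0,"fingers":0.05},{"dp":[0,2.2,0],"twist":0,"fingers":0.05},{"dp":[0,2.8,0],"twist":0,"fingers":0.05},{"dp":[0,3,0],"twist":0,"fingers":0.05},{"dp":[0,3,0],"twist":0,"fingers":0.05},{"dp":[0,3,0],"twist":0,"fingers":0.05}]'
python3 - <<'E'
from h import *
W=cloud(snap('top','t3.png'));z=W[...,2]
c=np.array([.563,-.148]);a=np.deg2rad(7.7);uy=np.array([np.cos(a),np.sin(a)]);ux=np.array([uy[1],-uy[0]])
for n,W in(('top',W),('scene',cloud(snap('scene','s3.png')))):
    z=W[...,2]
    X=(W[...,:2]-c)@ux;Y=(W[...,:2]-c)@uy
    g=(abs(z-.1075)<.004)&(X>-.25)&(X<-.11)&(Y>.02)&(Y<.085);print(n,'plate top',g.sum(),X[g].mean(),Y[g].mean(),np.percentile(X[g],[2,98]),np.percentile(Y[g],[2,98]),cv2.minAreaRect(np.stack([X[g],Y[g]],-1).astype(np.float32)) if g.sum()>3 else '')
E
```

```text
time_s: 11.25
tool_pos: [0.4967, 0.1631, 0.0934]
tool_rot: [180.0, 0.1, -172.3]
force: [-0.5, -0.7, 5.7]
grip_width: 0.0117
grasp_force: 25.0
top plate top 295 -0.1788534507668684 0.04275929307307489 [-0.23961479 -0.11687112] [0.03282514 0.05265873] ((-0.17790250480175018, 0.04299452528357506), (0.020731523633003235, 0.12714342772960663), 89.19647979736328)
scene plate top 171 -0.191478957346739 0.04489156239897976 [-0.24032941 -0.12724415] [0.03426844 0.05600014] ((-0.18012480437755585, 0.04402868077158928), (0.0242477934807539, 0.12261471152305603), 87.8128433227539)
```

View pics/t3.png

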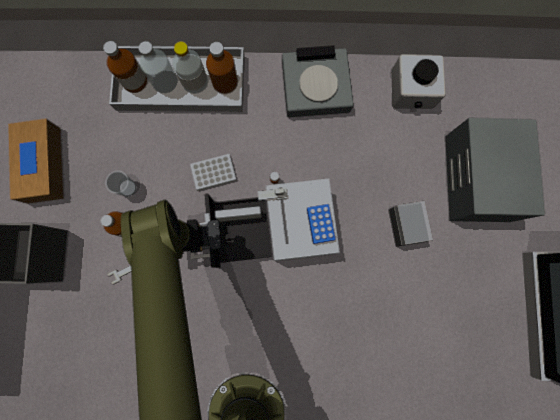

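The plate is standing, with its top at unit (-0.178, +0.043) (pixels about (238,212)). The drawer is about 165 mm out. I release the handle, lift and move to the +y side of the plate.

```bash
python3 -m jog '[{"dp":[0,0,0],"twist":0,"fingers":0.46},{"dp":[0,0,0],"twist":0,"fingers":0.46},{"dp":[0,0,0],"twist":0,"fingers":0.46},{"dp":[0,0,0],"twist":0,"fingers":0.46},{"dp":[0,0,-4],"twist":0,"fingers":0.46},{"dp":[0,0,-8],"twist":0,"fingers":0.46},{"dp":[0,0,-12],"twist":0,"fingers":0.3},{"dp":[0,0,-12],"twist":0,"fingers":0}]'; python3 -m jog '[{"dp":[-4,0,0],"twist":0,"fingers":0},{"dp":[-8,-3,0],"twist":0,"fingers":0},{"dp":[-10.9,-7,0],"twist":0,"fingers":0},{"dp":[-10.9,-11,0],"twist":0,"fingers":0},{"dp":[-10.9,-13.7,0],"twist":0,"fingers":0},{"dp":[-10.9,-13.7,0],"twist":0,"fingers":0},{"dp":[-10.9,-13.7,0],"twist":0,"fingers":0}]'
```

```text
time_s: 12.35
tool_pos: [0.4979, 0.1638, 0.2162]
tool_rot: [179.9, 0.4, -172.3]
force: [0.4, -0.5, -0.1]
grip_width: 0.0276
grasp_force: 0.0
time_s: 13.22
tool_pos: [0.6218, 0.0436, 0.2118]
tool_rot: [179.9, -0.1, -172.2]
force: [0.4, 0.5, -0.1]
grip_width: -0.0
grasp_force: 0.0
```

```bash
python3 -m jog '[{"dp":[0,0,4],"twist":0,"fingers":0},{"dp":[0,0,8],"twist":0,"fingers":0},{"dp":[0,0,11],"twist":0,"fingers":0},{"dp":[0,0,11.7],"twist":0,"fingers":0},{"dp":[0,0,11.7],"twist":0,"fingers":0},{"dp":[0.8,0,11.7],"twist":0,"fingers":0}]'; python3 -m jog '[{"dp":[0.3,0,0],"twist":0,"fingers":0},{"dp":[0.6,0,0],"twist":0,"fingers":0},{"dp":[0.9,0,0],"twist":0,"fingers":0},{"dp":[1.2,0,0],"twist":0,"fingers":0},{"dp":[1.5,0,0],"twist":0,"fingers":0},{"dp":[1.8,0,0],"twist":0,"fingers":0},{"dp":[2.1,0,0],"twist":0,"fingers":0},{"dp":[2.1,0,0],"twist":0,"fingers":0}]'
```

```text
time_s: 13.98
tool_pos: [0.6155, 0.0415, 0.0972]
tool_rot: [180.0, 0.2, -172.2]
force: [-0.6, 0.5, -0.3]
grip_width: 0.0005
grasp_force: 0.0
time_s: 14.98
tool_pos: [0.5933, 0.038, 0.0955]
tool_rot: [180.0, -0.0, -172.3]
force: [-0.6, 0.8, 0.1]
grip_width: 0.0006
grasp_force: 0.0
```

```bash
python3 -m jog '[{"dp":[0.3,0,0],"twist":0,"fingers":0},{"dp":[0.6,0,0],"twist":0,"fingers":0},{"dp":[0.9,0,0],"twist":0,"fingers":0},{"dp":[1.2,0,0],"twist":0,"fingers":0},{"dp":[1.5,0,0],"twist":0,"fingers":0},{"dp":[1.8,0,0],"twist":0,"fingers":0},{"dp":[2.0,0,0],"twist":0,"fingers":0},{"dp":[2.0,0,0],"twist":0,"fingers":0}]'; python3 -m jog '[{"dp":[-2,0,0],"twist":0,"fingers":0},{"dp":[-2,0,-5],"twist":0,"fingers":0},{"dp":[-2,0,-11],"twist":0,"fingers":0},{"dp":[-2,6,-11],"twist":0,"fingers":0},{"dp":[-2,12,-11],"twist":0,"fingers":0},{"dp":[-2,13.7,-11],"twist":0,"fingers":0.46},{"dp":[-2,13.7,-11],"twist":0,"fingers":0.46}]'
python3 - <<'E'
from h import *
c=np.array([.563,-.148]);a=np.deg2rad(7.7);uy=np.array([np.cos(a),np.sin(a)]);ux=np.array([uy[1],-uy[0]])
for n in('top','scene'):
    W=cloud(snap(n,n+'4.png'))
    z=W[...,2]
    X=(W[...,:2]-c)@ux;Y=(W[...,:2]-c)@uy
    g=(z>.034)&(z<.05)&(X>-.25)&(X<-.11)&(abs(Y)<.08);print(n,g.sum(),np.median(z[g]),cv2.minAreaRect(np.stack([X[g],Y[g]],-1).astype(np.float32)))
    b=(abs(z-.12)<.004)&(X<-.2)&(X>-.3)&(abs(Y)<.1);print('panel',np.median(X[b]))
E
```

```text
time_s: 15.98
tool_pos: [0.5736, 0.0354, 0.0956]
tool_rot: [180.0, 0.0, -172.3]
force: [0.2, -0.1, 0.2]
grip_width: 0.0003
grasp_force: 0.0
time_s: 16.85
tool_pos: [0.5748, 0.175, 0.2053]
tool_rot: [-180.0, -0.0, -172.1]
force: [-0.2, -0.7, -0.5]
grip_width: 0.0136
grasp_force: 0.0
top 1204 0.04247658211143987 ((-0.1790192425251007, -0.010984018445014954), (0.08607543259859085, 0.1281006634235382), 89.36065673828125)
panel -0.2609197305646719
scene 445 0.042750180774124874 ((-0.20057213306427002, -0.009216215461492538), (0.08829723298549652, 0.08995707333087921), 0.3056976795196533)
panel -0.25951619040710083
```

View pics/top4.png

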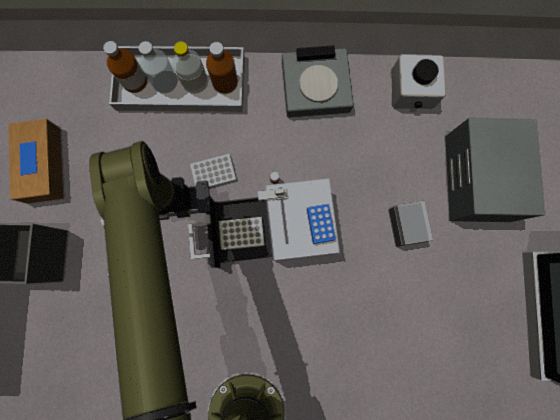

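The plate lies flat, wells up, centred at tray (0, -0.011), pixels about (243,233). Back to the handle.

```bash
python3 -m jog '[{"dp":[4,0,0],"twist":0,"fingers":0.46},{"dp":[7.9,0,0],"twist":0,"fingers":0.46},{"dp":[7.9,0,0],"twist":0,"fingers":0.46},{"dp":[7.9,0,0],"twist":0,"fingers":0.46},{"dp":[7.9,0,4],"twist":0,"fingers":0.46},{"dp":[7.9,0,8],"twist":0,"fingers":0.46},{"dp":[7.9,0,11.2],"twist":0,"fingers":0.46},{"dp":[7.9,0,11.2],"twist":0,"fingers":0.46}]'; python3 -m jog '[{"dp":[0,0,0],"twist":0,"fingers":0.05},{"dp":[0,0,0],"twist":0,"fingers":0.05},{"dp":[0,0,0],"twist":0,"fingers":0.05},{"dp":[0,0,0],"twist":0,"fingers":0.05},{"dp":[0,0,0],"twist":0,"fingers":0.05},{"dp":[0,0,0],"twist":0,"fingers":0.05},{"dp":[0,0,0],"twist":0,"fingers":0.05}]' 25
```

```text
time_s: 17.95
tool_pos: [0.4959, 0.1615, 0.0912]
tool_rot: [-179.9, -0.3, -172.4]
force: [0.1, -0.2, 0.4]
grip_width: 0.0402
grasp_force: 0.0
time_s: 18.82
tool_pos: [0.4974, 0.1634, 0.0944]
tool_rot: [180.0, 0.1, -172.3]
force: [0.1, -0.8, 7.1]
grip_width: 0.0117
grasp_force: 25.0
```

Gripped. Now push in about 165 mm.

```bash
python3 -m jog '[{"dp":[0,-0.3,0],"twist":0,"fingers":0.05},{"dp":[0,-0.9,0],"twist":0,"fingers":0.05},{"dp":[0,-1.8,0],"twist":0,"fingers":0.05},{"dp":[0,-2.8,0],"twist":0,"fingers":0.05},{"dp":[0,-3.8,0],"twist":0,"fingers":0.05},{"dp":[0,-4.8,0],"twist":0,"fingers":0.05},{"dp":[0,-5.8,0],"twist":0,"fingers":0.05},{"dp":[0,-6.8,0],"twist":0,"fingers":0.05}]'; python3 -m jog '[{"dp":[0,-1,0],"twist":0,"fingers":0.05},{"dp":[0,-2,0],"twist":0,"fingers":0.05},{"dp":[0,-3,0],"twist":0,"fingers":0.05},{"dp":[0,-4,0],"twist":0,"fingers":0.05},{"dp":[0,-5,0],"twist":0,"fingers":0.05},{"dp":[0,-6,0],"twist":0,"fingers":0.05},{"dp":[0,-6.9,0],"twist":0,"fingers":0.05},{"dp":[0,-7.5,0],"twist":0,"fingers":0.05}]'; python3 -m jog '[{"dp":[0,-0.6,0],"twist":0,"fingers":0.05},{"dp":[0,-1.1,0],"twist":0,"fingers":0.05},{"dp":[0,-1.5,0],"twist":0,"fingers":0.05},{"dp":[0,-1.8,0],"twist":0,"fingers":0.05},{"dp":[0,-2.0,0],"twist":0,"fingers":0.05},{"dp":[0,-2.1,0],"twist":0,"fingers":0.05},{"dp":[0,-2.1,0],"twist":0,"fingers":0.05}]'
```

```text
time_s: 19.82
tool_pos: [0.5063, 0.0968, 0.0944]
tool_rot: [179.9, 0.1, -172.2]
force: [-0.8, 2.4, 6.8]
grip_width: 0.0115
grasp_force: 25.0
time_s: 20.82
tool_pos: [0.5163, 0.022, 0.0944]
tool_rot: [179.9, 0.0, -172.3]
force: [-2.3, 1.3, 7.4]
grip_width: 0.0116
grasp_force: 25.0
time_s: 21.7
tool_pos: [0.5191, 0.0013, 0.0944]
tool_rot: [179.9, 0.0, -172.3]
force: [-2.6, 1.3, 7.1]
grip_width: 0.0117
grasp_force: 25.0
```

```bash
python3 -m jog '[{"dp":[0,-0.1,0],"twist":0,"fingers":0.05},{"dp":[0,-0.2,0],"twist":0,"fingers":0.05},{"dp":[0,-0.3,0],"twist":0,"fingers":0.05},{"dp":[0,-0.3,0],"twist":0,"fingers":0.05}]'
```

```text
time_s: 22.2
tool_pos: [0.5194, -0.0007, 0.0944]
tool_rot: [179.9, 0.0, -172.2]
force: [-2.2, 2.0, 8.0]
grip_width: 0.0117
grasp_force: 25.0
```

```bash
python3 -m jog '[{"dp":[0,-0.1,0],"twist":0,"fingers":0.46},{"dp":[0,-0.1,0],"twist":0,"fingers":0.46},{"dp":[0,-0.1,0],"twist":0,"fingers":0.46},{"dp":[0,-0.1,0],"twist":0,"fingers":0.46},{"dp":[0,-0.1,-4],"twist":0,"fingers":0.46},{"dp":[0,-0.1,-8],"twist":0,"fingers":0.46},{"dp":[0,-0.1,-13],"twist":0,"fingers":0},{"dp":[0,-0.1,-13],"twist":0,"fingers":0}]'; python3 -m jog '[{"dp":[-4,-3,0],"twist":0,"fingers":0},{"dp":[-8,-6,0],"twist":0,"fingers":0},{"dp":[-12,-9.5,0],"twist":0,"fingers":0},{"dp":[-13.2,-9.6,0],"twist":0,"fingers":0},{"dp":[-13.2,-9.6,0],"twist":0,"fingers":0},{"dp":[-13.2,-9.6,0],"twist":0,"fingers":0}]';python3 - <<'E'
from h import *
c=np.array([.563,-.148]);a=np.deg2rad(7.7);uy=np.array([np.cos(a),np.sin(a)]);ux=np.array([uy[1],-uy[0]])
p=env.get_obs()['tool_pos'][:2]-c;print(p@ux,p@uy)
for n in('top','scene'):
    W=cloud(snap(n,n+'5.png'))
    z=W[...,2]
    X=(W[...,:2]-c)@ux;Y=(W[...,:2]-c)@uy
    b=(abs(z-.111)<.004)&(X<-.12)&(X>-.18)&(abs(Y+.025)<.04);print(n,'bar',b.sum(),np.percentile(X[b],[5,50,95]))
    b=(abs(z-.12)<.004)&(X<-.09)&(X>-.14)&(Y>-.09)&(Y<0);print('panel',b.sum(),np.median(X[b]))
    g=(z>.176)&(z<.19)&(abs(X+.055)<.03)&(abs(Y-.06)<.03);print('grip',X[g].mean(),Y[g].mean(),g.sum())
E
```

```text
time_s: 23.2
tool_pos: [0.5221, -0.0034, 0.2278]
tool_rot: [180.0, 0.5, -172.3]
force: [-0.1, -0.2, -0.6]
grip_width: 0.0274
grasp_force: 0.0
time_s: 23.95
tool_pos: [0.6622, -0.0794, 0.2234]
tool_rot: [179.9, -0.0, -172.2]
force: [-0.4, -0.8, 0.2]
grip_width: 0.0004
grasp_force: 0.0
-0.054665665421946376 0.1074768952687105Traceback (most recent call last):
  File "<stdin>", line 8, in <module>
    return _quantile_unchecked(
        a, q, axis, out, overwrite_input, method, keepdims, weights)
    return _ureduce(a,
                    func=_quantile_ureduce_func,
    ...<5 lines>...
                    overwrite_input=overwrite_input,
                    method=method)
    r = func(a, **kwargs)
    result = _quantile(arr,
                       quantiles=q,
    ...<2 lines>...
                       out=out,
                       weights=wgt)
    slices_having_nans = np.isnan(arr[-1, ...])
                                  ~~~^^^^^^^^^
IndexError: index -1 is out of bounds for axis 0 with size 0
```

Run:
```python
from h import *
c=np.array([.563,-.148]);a=np.deg2rad(7.7);uy=np.array([np.cos(a),np.sin(a)]);ux=np.array([uy[1],-uy[0]])
for W in (np.load('c0.npz')['s'],cloud(snap('scene','s6.png'))):
    z=W[...,2];X=(W[...,:2]-c)@ux;Y=(W[...,:2]-c)@uy
    b=(abs(z-.109)<.006)&(X<-.12)&(X>-.2)&(Y>-.085)&(Y<.035);print('bar',b.sum(),X[b].min() if b.any() else '',np.median(X[b]))
    b=(z>.03)&(z<.09)&(X<-.08)&(X>-.16)&(abs(Y)<.1);print('panel face',b.sum(),np.median(X[b]))
a,b=cv2.imread('pics/s2.png'),cv2.imread('pics/s6.png')
cv2.imwrite('pics/cmp.png',np.vstack([cv2.resize(i[165:265,205:335],None,fx=3,fy=2.9) for i in(a,b)]))
```

```text
bar 144 -0.16248174343012808 -0.1494916696221401
panel face 0 nan
bar 8 -0.15776038671270087 -0.12920930500268948
panel face 0 nan
  return _methods._mean(a, axis=axis, dtype=dtype,
  ret = ret.dtype.type(ret / rcount)
```

View pics/cmp.png

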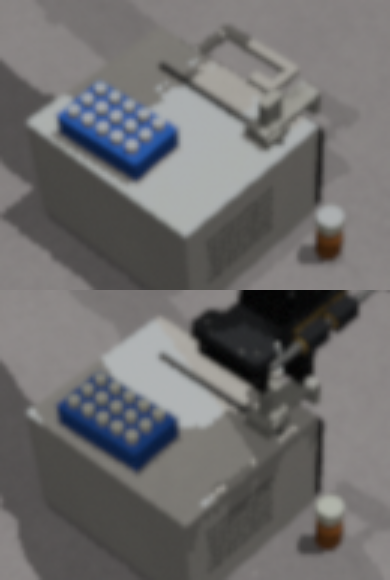

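The lower crop shows the gripper hiding the handle, but the drawer edge strip at the right (about (320,455)) looks the same as when shut. The grip position also returned to within 1 mm of its shut value. Now I slide the catch back.

```bash
python3 -m jog '[{"dp":[0,0,3],"twist":0,"fingers":0},{"dp":[0,0,6.2],"twist":0,"fingers":0},{"dp":[0,0,6.2],"twist":0,"fingers":0},{"dp":[1,0,6.2],"twist":0,"fingers":0},{"dp":[1.8,0,6.2],"twist":0,"fingers":0},{"dp":[2.6,0,6.2],"twist":0,"fingers":0},{"dp":[3.2,0,6.2],"twist":0,"fingers":0},{"dp":[3.6,0,6.2],"twist":0,"fingers":0}]'; python3 -m jog '[{"dp":[0.5,0,0],"twist":0,"fingers":0},{"dp":[1,0,0],"twist":0,"fingers":0},{"dp":[1.5,0,0],"twist":0,"fingers":0},{"dp":[2,0,0],"twist":0,"fingers":0},{"dp":[2.3,0,0],"twist":0,"fingers":0},{"dp":[2.4,0,0],"twist":0,"fingers":0},{"dp":[2.4,0,0],"twist":0,"fingers":0}]'
```

```text
time_s: 25.05
tool_pos: [0.6276, -0.0856, 0.1622]
tool_rot: [-180.0, 0.1, -172.3]
force: [1.9, -0.2, 0.9]
grip_width: 0.0006
grasp_force: 1.0
time_s: 25.92
tool_pos: [0.6034, -0.0887, 0.1614]
tool_rot: [180.0, -0.0, -172.3]
force: [1.3, 1.3, 0.9]
grip_width: 0.0005
grasp_force: 0.6
```

```bash
python3 -m jog '[{"dp":[0.1,0,0],"twist":0,"fingers":0},{"dp":[0.2,0,0],"twist":0,"fingers":0},{"dp":[0.2,0,0],"twist":0,"fingers":0},{"dp":[-2,0,0],"twist":0,"fingers":0},{"dp":[-2,0,-5],"twist":0,"fingers":0},{"dp":[-2,0,-10],"twist":0,"fingers":0},{"dp":[-2,6,-10],"twist":0,"fingers":0},{"dp":[-2,12,-10],"twist":0,"fingers":0}]';python3 -m jog '[{"dp":[0,6,0],"twist":0,"fingers":0},{"dp":[0,12,0],"twist":0,"fingers":0},{"dp":[0,18,0],"twist":0,"fingers":0},{"dp":[0,24,0],"twist":0,"fingers":0},{"dp":[0,24,0],"twist":0,"fingers":0},{"dp":[0,24,0],"twist":0,"fingers":0}]'
python3 - <<'E'
from h import *
c=np.array([.563,-.148]);a=np.deg2rad(7.7);uy=np.array([np.cos(a),np.sin(a)]);ux=np.array([uy[1],-uy[0]])
for W in (np.load('c0.npz')['t'],cloud(snap('top','t7.png'))):
    z=W[...,2];X=(W[...,:2]-c)@ux;Y=(W[...,:2]-c)@uy
    b=(abs(z-.109)<.006)&(X<-.12)&(X>-.2)&(Y>-.085)&(Y<.035);print('bar',b.sum(),np.median(X[b]) if b.any() else '')
    b=(abs(z-.12)<.004)&(X<-.085)&(X>-.14)&(Y>-.09)&(Y<0);print('panel',b.sum(),np.median(X[b]) if b.any() else '')
    g=(z>.176)&(z<.19)&(abs(X+.055)<.03)&(abs(Y-.05)<.05);print('grip',X[g].mean(),Y[g].mean(),g.sum())
E
```

```text
time_s: 26.92
tool_pos: [0.6066, 0.0329, 0.262]
tool_rot: [-180.0, -0.0, -172.4]
force: [0.1, 0.9, -0.1]
grip_width: 0.0003
grasp_force: 0.0
time_s: 27.68
tool_pos: [0.5747, 0.2696, 0.261]
tool_rot: [-179.9, -0.1, -172.3]
force: [0.0, -0.8, 0.5]
grip_width: 0.0005
grasp_force: 0.0
bar 220 -0.14906199500488115
panel 127 -0.09600252295772306
grip -0.05610676321086338 0.0333501436971374 41
bar 216 -0.14893964109697722
panel 132 -0.0960495100334476
grip -0.05493702460068925 0.02933559494365202 43
```

View pics/t7.png

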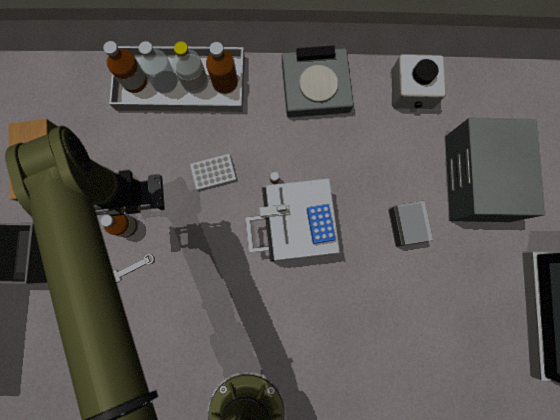

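The drawer is shut: the panel and bar match their start positions. The catch grip is at Y 0.029, so it is locked. The spare plate (213,172), rack (321,224), vial (275,178) and bottle (117,225) have not moved, and the arm is clear.

```bash
python3 -c "
from cell import env
print(env.sign_off())"
```

```text
the job is handed in; nothing more can be done
None
```

I handed the job in at about 28 s: the plate was tipped flat with its wells up, the drawer is shut to within about 1 mm and the catch is locked. I saw no bystander move in the camera views, though the arm partly covered the far-left corner; the plate was last seen before the drawer was shut, and no verdict was returned.

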